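# Load a silver bar under the spring clip of a stamping jig

## Robot

A 6-joint arm with a two-finger parallel gripper is mounted at the origin on the work surface. World frame = base frame: x ahead of the robot, y to its left, z up, the work surface at z = 0. Lengths are in mm, angles in rad, forces in N, time in s.
With the tool pointing down it reaches from about 225 to 725 mm from the base axis. Payload 3.1 kg.
Tool frame: the origin (TCP) lies at the very end of the fingers, on their centre line; the grasp point (between the pads) lies 19 mm behind it; z points along the fingers, y is the line along which they close (so a half turn about z gives the same grasp; the last joint's range is limited). The gripper opens to 85 mm and grips with 20 to 120 N. Pads are 22 mm wide; open, the fingers measure 114 mm over their backs; the gripper's body (76 mm by 85 mm) begins 54 mm behind the grasp point. The pads swing forward as they close: fully open they stand 13 mm farther back than shut.
Start: joints at [0.995, 0.048, 0.099, 1.622, 0, 1.443], TCP at [227.322, 473.225, 231.312] pointing down, gripper open.
Joint ranges: [-2.91, 2.91], [-0.99, 1.94], [-1.21, 1.42], [-2.12, 2.29], [-1.49, 1.47], [-3.14, 3.14]. Speed limits (rad/s): [2.79, 2.79, 3.14, 3.14, 3.14, 3.14].

## Interface

Orientations are given as [roll, pitch, yaw] about the fixed x, y, z axes, in that order (R = Rz(yaw) Ry(pitch) Rx(roll)).
In Python, from station import arm gives the robot as it stands.
- The arm moves only by the shell command python3 -m inch 'ROWS' [FORCE]. ROWS is a JSON object of lists of equal length, an entry for each row: "translation": the shift along the tool's x, y, z each as a share of 0.05 m, from -1 to 1, a list of three; "roll": the turn about the tool's z as a share of 0.1 rad, from -1 to 1; "gripper": the gripper's target within -1 to 1 (shut at 1, half-way at 0, fully open at -1). In form: {"translation": [[x, y, z], ...], "roll": [roll, ...], "gripper": [gripper, ...]}. A call has 1 to 20 rows; each row shifts and turns the commanded pose from where the row before left it, along the tool's axes as they then stand; what a row does not reach is not made up. A row lasts 1/10 s, in which the tool goes at most 50 mm and 8.59 degrees, less where a joint would pass 70% of its speed; a pose out of reach is approached as far as the arm can. A call with a number of a shift or a turn outside -1 to 1 is refused whole. A call with a gripper value outside its range is refused whole. The fingers move at their own pace and stop on an object; FORCE is the grip in N (left out, the last holds). Time passes only in rows, so rows that do not move let the fingers close. It gives the time, the measured TCP pose, the force, the opening and the grip force at its end, in the units of the state.
- arm.state(): the state, without advancing time (a new reading comes with each control period).
- arm.snapshot(name): name is "scene" or "top"; returns a dict with "pixels" (480x640x3 uint8, blue, green, red), "vertical_fov" (degrees; the focal length in pixels is half the picture's height over the tangent of half this angle, whatever the lens; pixels are square), "cx", "cy" (the principal point, pixels), "R" (3x3) and "t" (3): a world point X has camera coordinates R X + t. Camera axes: x right, y down, z forward; pixel columns grow to the right and rows downward; lengths in mm; the calibration is good to about 2 mm. A picture is of the moment at which its call begins. There is no depth.
- arm.close_job(): hands the job in; it is judged then, once.
The state is a dict: "time_s": time; "qpos": joint angles; "joint_velocities": joint speeds; "joint_torque": joint torques, N m; "position": TCP position; "eef_rot": TCP orientation; "force": force on the tool from outside, world axes, zero at the start; "wrist_torque": the same for the moment, N m; "finger_gap": finger opening in mm; "finger_force": force on a finger pad.
Only numpy, scipy, OpenCV 4.12 (cv2) and the standard library are available. Lean on these libraries where they do the work, as an engineer would, in place of code of your own. Each camera call takes 0.05 s, during which the arm holds its last target. There are 200 camera calls.

## Task

Load the silver bar into the stamping jig: slide it along the channel up to the spring clip, press the clip's tail fully down with one fingertip, and while holding it down push the bar with the other fingertip under the raised toe until it is fully home against the end stop. Then let the clip come down on the bar so that it is clamped, and take the hand away. The bar is only pushed, never picked up, and the other things on the bench stay where they are.

Things in the scene. Friction and masses are not known exactly. Their poses are not given: they have to be found in the camera images.
- jig: Stamping jig, a dark steel fixture fixed to the bench, 187 x 70 mm. Origin: on the bench straight below the clip's pivot pin. x: level, the direction in which the bar is pushed in, from the channel's open end towards the clip's tail; y across the channel; z up. The flat bed is 20 mm above the bench, from x = -125 mm (open end) to the end stop at x = -3 mm. Behind the clip (x over 8 mm) the foot is 8 mm high.
- bed_end (a point): Point on the bed at the foot of the end stop, mid-channel (jig x = -3, y = 0, z = 20 mm). Guide rails 5 mm high run along the bed's sides, inner faces 52 mm apart. The end stop is 6 mm high; beside it stand the clip's two pivot ears, at jig x = -3 to 7 mm, y = 14.5 to 19 mm on either side, their tops 36 mm above the bench.
- clip (a joint): Angle (rad) of the see-saw spring clip; its level pivot pin lies along the jig's y at x = 0, 31 mm above the bench. 0 = at rest, tail up and toe down, closing the way to the bar. Pressing the tail raises value and toe; it springs back when let go. 0.42 = tail fully down on its stop, the toe 2.7 mm higher than the bar's top. About 0.23 = toe resting on the bar. Fully down takes 0.115 N m: about 6 N at 19 mm behind the pin.
- clip_tail (a point): Middle of the top face of the clip's tail, a flat thumb plate behind the pin, 26 mm wide (jig y), 40 mm long. Fully down it is level, its top 22.5 mm above the bench (2.5 mm above the bed), from jig x = 8 to 48 mm; a fingertip can slide along it while holding it down. At rest it slopes up by 0.42 rad away from the pin, its far end about 42 mm above the bench.
- clip_toe (a point): Lower edge of the clip's toe, mid-width; toe 26 mm wide (jig y), 3.6 mm thick, its front face 1.8 mm before this point. At rest it is 4.7 mm above the bed, less than the bar's thickness: the bar pushed up to it stops against its front face (jig x = -15.5 mm).
- bar_center (a point): Centre of the silver bar, a plain bright slab lying flat on the bed between the rails, 28 mm long (jig x), 50 mm wide (jig y), 8 mm thick, about 115 g; its axes are parallel to the jig's. On the bed its centre is 24 mm above the bench. Home against the end stop: jig x = -17 mm. Against the closed toe: jig x = -29.5 mm.
- nut: Bystander: hexagonal steel nut, 32 mm across flats, 18 mm high. Origin: centre of its underside.
- doming_cube: Bystander: steel doming cube, 34 mm, round hollows in its faces. Origin: centre of its underside.
- dish: Bystander: white ceramic dish of findings, 82 mm across, 18 mm high. Origin: centre of its underside.
- slip_stone: Bystander: grey rectangular sharpening stone, 95 x 25 x 12 mm, lying on the bench (not the bar). Origin: centre of its underside.
- brass_cup: Bystander: small brass cup, 50 mm across, 36 mm high. Origin: centre of its underside.
- stamp: Bystander: square steel marking stamp lying down, 64 mm long, 10 mm thick. Origin: centre of its underside (of its 50 mm square body).
- wax_ring: Bystander: ring model of carving wax, 32 mm across, 10 mm high. Origin: centre of its underside (of the round part).
- hammer: Bystander: hammer lying on the bench to the right, 260 mm long. Origin: on its handle line.
Not all that is in view belongs to the job. Of the things like the part that bears bar_center, leave any that is purple; of the rest the smaller one is meant.

How it is judged:
By the outcome, as a careful person would: the job done as asked, in the order asked, and still so for the second after the job is handed in, with the robot touching nothing.
It also fails if it takes over 45 s, if anything falls off the work surface, if the arm or the gripper's body presses on something with over 40 N, if the wrist force passes 120 N, or if a joint passes its speed limit or range.

## Working session

There is one attempt and no reset: what is moved stays moved. The work goes in short steps, Python scripts to look and compute and a shell command to move; the robot and the scene stay as the last step left them, time stands still between calls to the robot, and variables do not carry over. Pictures are saved under pics/ and viewed, at most 10 in all, crops included, and the job is handed in when it is done.

```bash
mkdir -p pics; ls
python3 - <<'E'
from station import arm
import cv2,numpy as np
for n in("scene","top"):
    s=arm.snapshot(n); cv2.imwrite(f"pics/{n}0.png",s["pixels"]); print(n,s["vertical_fov"],s["cx"],s["cy"],np.round(s["R"],4).tolist(),np.round(s["t"],1).tolist())
print(arm.state())
E
```

```text
pics
scene 42.888383290868134 326.58638286420455 240.2524668774368 [[0.4383, 0.8988, -0.0109], [0.6487, -0.3247, -0.6883], [-0.6222, 0.2946, -0.7253]] [-166.5, -345.8, 1508.0]
top 46.713534631010596 323.0768053791044 238.3054893640859 [[-0.0209, -0.9996, 0.0203], [-0.9933, 0.0184, -0.1144], [0.1139, -0.0226, -0.9932]] [-107.4, 558.8, 1097.8]
{'time_s': 0.1, 'qpos': array([9.95181955e-01, 4.86508982e-02, 9.77076556e-02, 1.62197903e+00,
       6.00479815e-06, 1.44302894e+00]), 'joint_velocities': array([ 0.00089485, -0.00072107,  0.00261887,  0.00013912,  0.00069289,
       -0.00324285]), 'joint_torque': array([ 2.48704164e-03, -3.39853156e+01,  3.20934927e+01,  1.58703688e-02,
       -5.42258044e-05,  5.56530267e-06]), 'position': array([227.02583195, 472.75504685, 230.22412347]), 'eef_rot': array([-3.13948481e+00, -2.76843316e-04,  2.69374537e+00]), 'force': array([-0.37352755,  0.40121481,  0.62424807]), 'wrist_torque': array([ 0.05791599,  0.05220345, -0.0075952 ]), 'finger_force': 0.0, 'finger_gap': 85.35050424497268}
```

View pics/scene0.png

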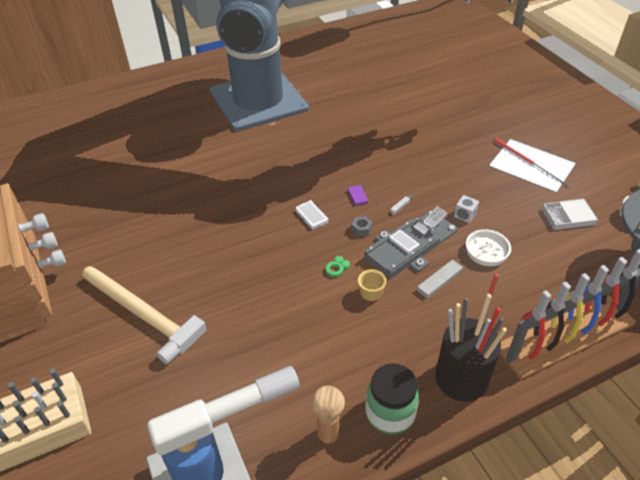

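View pics/top0.png

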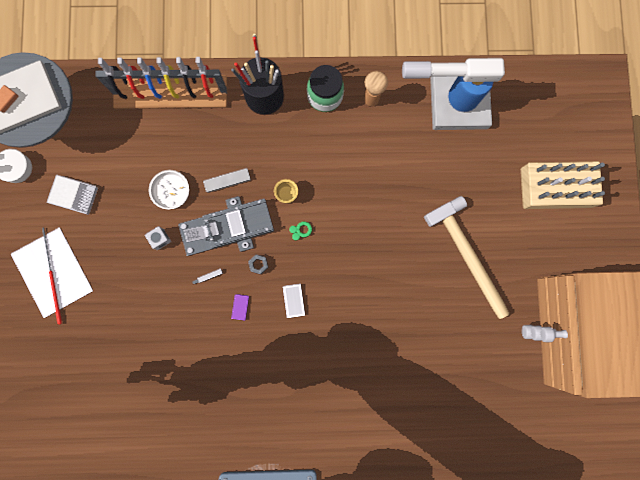

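The jig is at about (226,226) in the top picture, with its tail at the left (195,233) and the bar in the channel at (236,223). Purple and large white decoys lie outside it. I'll zoom in on both views.

Run:
```python
import cv2
a=cv2.imread("pics/top0.png")[180:290,135:325]; cv2.imwrite("pics/tc.png",cv2.resize(a,None,fx=4.2,fy=4.2,interpolation=cv2.INTER_CUBIC))
a=cv2.imread("pics/scene0.png")[185:295,340:480]; cv2.imwrite("pics/sc.png",cv2.resize(a,None,fx=5,fy=5,interpolation=cv2.INTER_CUBIC))
```

```text
(no output)
```

View pics/tc.png

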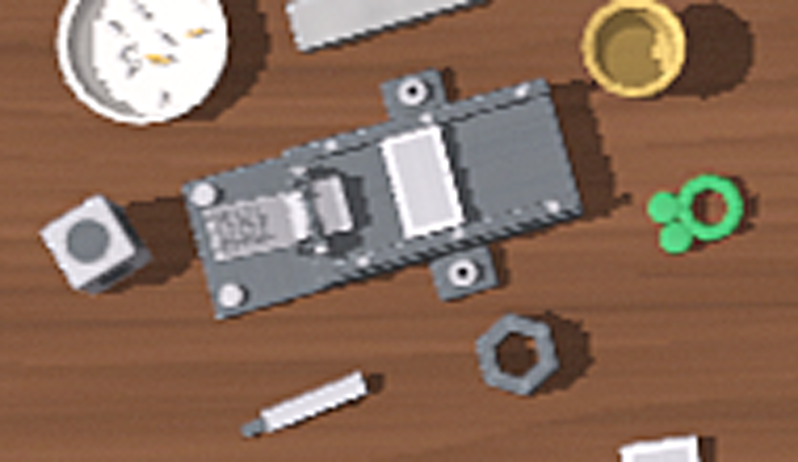

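View pics/sc.png

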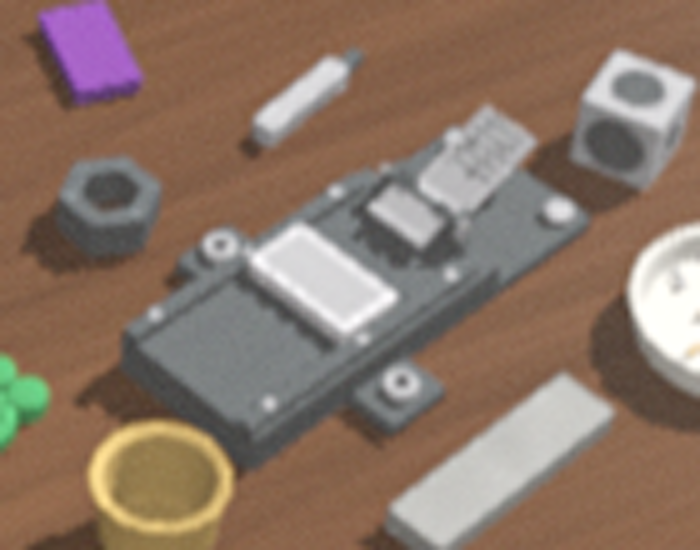

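```bash
cat > h.py <<'E'
import numpy as np
from scipy.optimize import least_squares
from station import arm
def cam(n):
    s=arm.snapshot(n); s["f"]=240/np.tan(np.radians(s["vertical_fov"]/2)); return s
def proj(s,X):
    c=np.asarray(X)@np.array(s["R"]).T+np.array(s["t"]); return c[:,:2]/c[:,2:]*s["f"]+[s["cx"],s["cy"]]
def ray(s,uv,z):
    R=np.array(s["R"]);d=R.T@np.array([(uv[0]-s["cx"])/s["f"],(uv[1]-s["cy"])/s["f"],1]);o=-R.T@np.array(s["t"])
    return o+d*(z-o[2])/d[2]
def j2w(p,P):
    P=np.asarray(P,float);c,s=np.cos(p[2]),np.sin(p[2])
    return np.c_[p[0]+c*P[:,0]-s*P[:,1],p[1]+s*P[:,0]+c*P[:,1],P[:,2]]
E
python3 - <<'E'
from h import *
T,S=cam("top"),cam("scene")
ft=lambda q:(np.array(q)+.5)/4.2-.5+[135,180]
fs=lambda q:(np.array(q)+.5)/5-.5+[340,185]
Jt=[[-125,-35,20],[-125,35,20],[62,-35,8],[62,35,8]]; ut=ft([(545,80),(580,213),(187,187),(220,318)])
Js=[[-125,35,20],[-125,-35,20],[62,-35,8]]; us=fs([(122,338),(250,437),(590,218)])
def bar(b): return [[b-14,-25,28],[b+14,-25,28],[b+14,25,28],[b-14,25,28]]
bt=ft([(438,125),(382,138),(405,240),(465,228)]); bs=fs([(345,335),(400,295),(300,222),(247,262)])
def res(p,sel="ts"):
    r=[]
    if "t" in sel: r+=[proj(T,j2w(p,Jt))-ut,proj(T,j2w(p,bar(p[3])))-bt]
    if "s" in sel: r+=[proj(S,j2w(p,Js))-us,proj(S,j2w(p,bar(p[3])))-bs]
    return np.concatenate(r).ravel()
for sel in("t","s","ts"):
    r=least_squares(res,[520,150,1.7,-60],args=(sel,),x_scale=[10,10,.1,10]); print(sel,np.round(r.x,3)); print(np.round(r.fun.reshape(-1,2),1).tolist())
print([np.round(arm.state()["position"],1) for _ in range(3)])
E
```

```text
t [577.916 112.346   1.828 -53.715]
[[0.4, -0.3], [1.0, 0.2], [-1.0, -0.7], [-0.4, 0.5], [-0.2, 0.3], [-0.1, 0.9], [0.7, -0.1], [-0.3, -0.9]]
s [577.104 109.654   1.837 -53.933]
[[-0.8, -0.7], [0.7, 1.0], [0.3, -0.1], [0.1, -0.4], [-0.5, 0.2], [0.0, 0.4], [0.2, -0.5]]
ts [577.459 111.215   1.83  -54.002]
[[0.9, -0.2], [1.6, 0.4], [-0.5, -0.4], [0.1, 0.7], [0.4, 0.4], [0.5, 1.0], [1.4, 0.1], [0.4, -0.8], [-0.2, -1.2], [1.1, 0.6], [1.1, -0.1], [0.6, -0.6], [0.2, 0.0], [0.8, 0.2], [0.9, -0.8]]
[array([227.1, 472.9, 230.5]), array([227.1, 472.9, 230.5]), array([227.1, 472.9, 230.5])]
```

```bash
cat >> h.py <<'E'
from scipy.spatial.transform import Rotation as Ro
P=[577.5,111.2,1.83]
def go(x,y,z):
    st=arm.state(); d=j2w(P,[[x,y,z]])[0]-st["position"]; R=Ro.from_euler("xyz",st["eef_rot"])
    w=st["position"]; c,s=np.cos(P[2]),np.sin(P[2]); e=w-[P[0],P[1],0]
    print("jig",np.round([c*e[0]+s*e[1],-s*e[0]+c*e[1],w[2]],1),"need mm",np.round(R.inv().apply(d),1),"yawerr",round((st["eef_rot"][2]-P[2]-np.pi/2+np.pi)%(2*np.pi)-np.pi,4),"rp",np.round(st["eef_rot"][:2],4),"F",np.round(st["force"],1),"gap",round(st["finger_gap"],1),"t",st["time_s"])
E
python3 -m inch '{"translation":[[0,0,0],[0,0,0],[0,0,0],[0,0,0],[0,0,0],[0,0,0],[0,0,0],[0,0,0]],"roll":[-1,-1,-1,-1,-1,-1,-1,0],"gripper":[1,1,1,1,1,1,1,1]}'
python3 -c "
from h import *
go(-98,0,110)"
```

```text
time_s: 1.0
position: [227.2, 473.1, 231.0]
eef_rot: [-3.141, -0.0, -2.89]
force: [-0.8, 0.1, 0.0]
finger_gap: 0.2
finger_force: 0.0
jig [439.6 245.8 231. ] need mm [-249.7 -535.8  121.1] yawerr -0.0072 rp [-3.1412e+00 -4.0000e-04] F [-0.8  0.1  0. ] gap 0.2 t 1.0
```

```bash
python3 -m inch '{"translation":[[-0.36,-0.77,0.17],[-0.36,-0.77,0.17],[-0.36,-0.77,0.17],[-0.36,-0.77,0.17],[-0.36,-0.77,0.17],[-0.36,-0.77,0.17],[-0.36,-0.77,0.17],[-0.36,-0.77,0.17],[-0.36,-0.77,0.17],[-0.36,-0.77,0.17],[-0.36,-0.77,0.17],[-0.36,-0.77,0.17],[-0.36,-0.77,0.17],[-0.36,-0.77,0.17],[0,0,0],[0,0,0],[0,0,0],[0,0,0]],"roll":[-0.07,0,0,0,0,0,0,0,0,0,0,0,0,0,0,0,0,0],"gripper":[1,1,1,1,1,1,1,1,1,1,1,1,1,1,1,1,1,1]}'
python3 -c "
from h import *
go(-98,0,45)"
```

```text
time_s: 2.8
position: [608.5, 17.8, 113.0]
eef_rot: [3.142, 0.001, -2.881]
force: [-0.3, -0.2, -0.1]
finger_gap: -0.1
finger_force: 0.0
jig [-98.2  -6.  113. ] need mm [ 6.   0.2 68. ] yawerr 0.001 rp [3.1416e+00 7.0000e-04] F [-0.3 -0.2 -0.1] gap -0.1 t 2.8
```

```bash
python3 -m inch '{"translation":[[0.12,0,0.3],[0,0,0.5],[0,0,0.5],[0,0,0.06],[0,0,0],[0,0,0],[0,0,0]],"roll":[0,0,0,0,0,0,0],"gripper":[1,1,1,1,1,1,1]}'
python3 - <<'E'
from h import *
import cv2
go(-98,0,23)
a=cam("top")["pixels"][180:290,135:325]; b=cam("scene")["pixels"][170:290,340:480]
a=cv2.resize(a,(570,330),interpolation=3); b=cv2.resize(b,(308,264),interpolation=3)
c=np.zeros((600,600,3),np.uint8); c[:330,:570]=a; c[334:598,:308]=b; cv2.imwrite("pics/p5.png",c)
E
```

```text
time_s: 3.5
position: [604.5, 15.2, 46.5]
eef_rot: [-3.14, 0.003, -2.882]
force: [0.3, -0.2, 0.5]
finger_gap: -0.2
finger_force: 0.0
jig [-99.7  -1.5  46.5] need mm [ 1.6  1.7 23.5] yawerr 0.0003 rp [-3.1404  0.0035] F [ 0.3 -0.2  0.5] gap -0.2 t 3.5
```

View pics/p5.png

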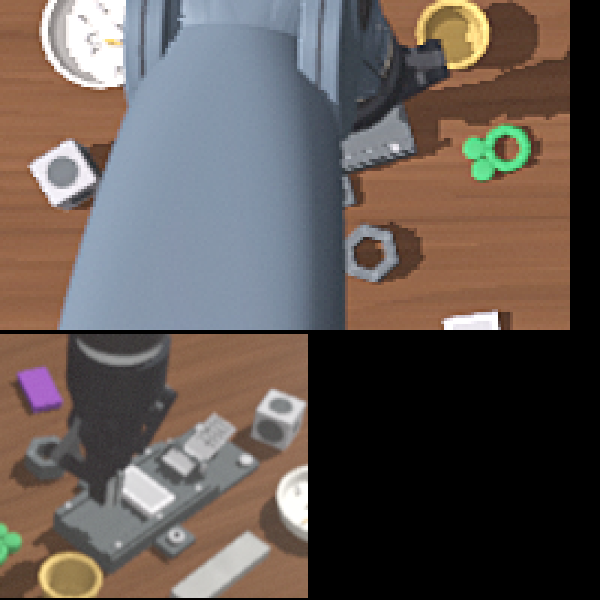

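The top view is blocked by the arm. The scene view shows the shut fingers over the channel behind the bar, at about (110,490) in the crop. I'll go down and push.

```bash
python3 -m inch '{"translation":[[0.03,0,0.2],[0,0,0.2],[0,0,0.06],[0,0,0],[0,0,0]],"roll":[0,0,0,0,0],"gripper":[1,1,1,1,1]}'
python3 -c "
from h import *
go(-98,0,23)"
python3 -m inch '{"translation":[[0,0.15,0],[0,0.15,0],[0,0.15,0],[0,0.15,0],[0,0.1,0],[0,0,0],[0,0,0],[0,0,0]],"roll":[0,0,0,0,0,0,0,0],"gripper":[1,1,1,1,1,1,1,1]}'
python3 - <<'E'
from h import *
import cv2
go(-60,0,23)
b=cam("scene")["pixels"][185:275,350:470]; cv2.imwrite("pics/p6.png",cv2.resize(b,None,fx=6,fy=6,interpolation=3))
E
```

```text
time_s: 4.1
position: [601.1, 14.7, 20.5]
eef_rot: [3.141, -0.001, -2.882]
force: [0.8, -0.1, 0.5]
finger_gap: 0.2
finger_force: 0.0
jig [-99.3   1.9  20.5] need mm [-1.9  1.3 -2.5] yawerr -0.0001 rp [ 3.1412e+00 -1.1000e-03] F [ 0.8 -0.1  0.5] gap 0.2 t 4.1
time_s: 4.9
position: [592.7, 48.5, 21.3]
eef_rot: [-3.142, 0.0, -2.883]
force: [0.1, -0.2, 0.5]
finger_gap: 0.5
finger_force: 0.0
jig [-64.5   1.4  21.3] need mm [-1.4  4.5 -1.7] yawerr -0.0001 rp [-3.1416e+00  1.0000e-04] F [ 0.1 -0.2  0.5] gap 0.5 t 4.9
```

View pics/p6.png

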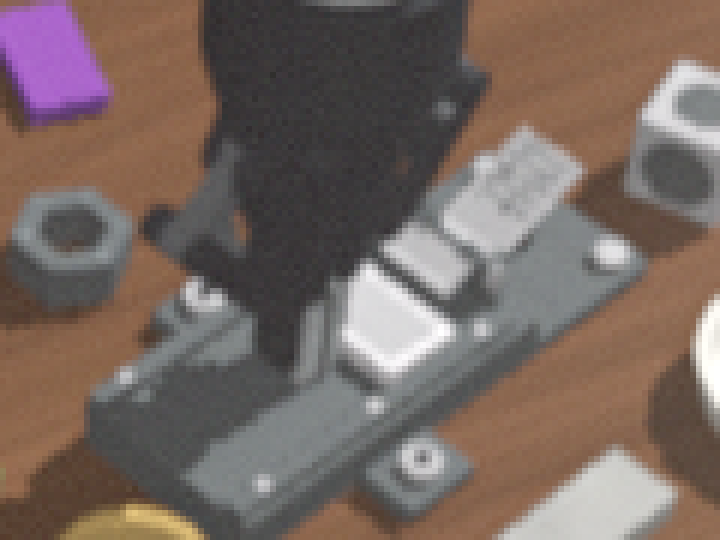

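The fingers have moved the bar. Its top-face corners are at (456,330) and (385,366) in the crop, and there is still a small gap to the toe. I'll measure it.

Run:
```python
from h import *
S=cam("scene");c,s=np.cos(P[2]),np.sin(P[2])
for q in((456,330),(385,366)):
    w=ray(S,((q[0]+.5)/6-.5+350,(q[1]+.5)/6-.5+185),28);e=w[:2]-P[:2];print(np.round([c*e[0]+s*e[1],-s*e[0]+c*e[1]],1))
```

```text
[-24.3 -25.1]
[-51.9 -21.1]
```

```bash
python3 -m inch '{"translation":[[0,0.05,0],[0,0.05,0],[0,0,0],[0,0,0],[0,0,0]],"roll":[0,0,0,0,0],"gripper":[1,1,1,1,1]}'
python3 -m inch '{"translation":[[0,0.02,0],[0,0,0],[0,0,0]],"roll":[0,0,0],"gripper":[1,1,1]}'
python3 - <<'E'
from h import *
import cv2
go(-60,0,23)
b=cam("scene")["pixels"][185:275,350:470]; cv2.imwrite("pics/p7.png",cv2.resize(b,None,fx=6,fy=6,interpolation=3))
E
```

```text
time_s: 5.5
position: [591.3, 53.5, 21.3]
eef_rot: [3.141, 0.0, -2.882]
force: [0.2, 0.9, -0.5]
finger_gap: 0.1
finger_force: 0.0
time_s: 5.8
position: [591.1, 54.3, 21.3]
eef_rot: [-3.141, -0.0, -2.882]
force: [0.4, -1.0, 1.0]
finger_gap: 0.2
finger_force: 0.2
jig [-58.5   1.5  21.3] need mm [-1.5 -1.5 -1.7] yawerr -0.0001 rp [-3.1415 -0.    ] F [ 0.4 -1.   1. ] gap 0.2 t 5.8
```

View pics/p7.png

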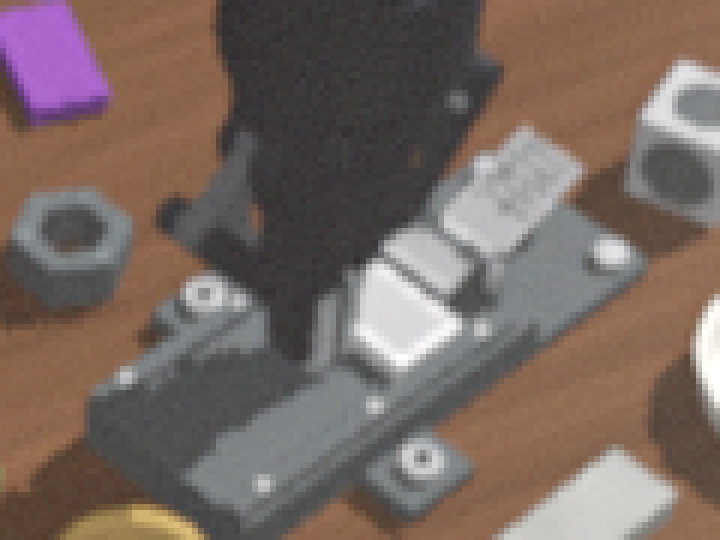

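The bar's right corner is now at about (468,325), next to the toe, with little force so far. I'll take small steps until I feel contact.

```bash
for i in 1 2; do python3 -m inch '{"translation":[[0,0.02,0],[0,0,0],[0,0,0]],"roll":[0,0,0],"gripper":[1,1,1]}' | grep -E "posi|^force"; done
```

```text
position: [590.8, 55.3, 21.3]
force: [-0.2, 0.2, 0.6]
position: [590.6, 56.4, 21.3]
force: [-0.1, 0.8, -0.1]
```

```bash
for i in 1; do python3 -m inch '{"translation":[[0,0.02,0],[0,0,0],[0,0,0]],"roll":[0,0,0],"gripper":[1,1,1]}' | grep -E "posi|^force"; done; python3 -m inch '{"translation":[[0,0.02,0],[0,0,0],[0,0,0]],"roll":[0,0,0],"gripper":[1,1,1]}' | grep -E "posi|^force"
```

```text
position: [590.3, 57.3, 21.3]
force: [0.7, -0.5, -0.3]
position: [590.0, 58.2, 21.3]
force: [-0.2, -0.9, -0.4]
```

```bash
cat >> h.py <<'E'
import cv2
def barcorner(img):
    g=img[185:275,350:470].min(2); g=cv2.resize(g,None,fx=6,fy=6,interpolation=3)
    n,l,st,c=cv2.connectedComponentsWithStats((g>185).astype(np.uint8))
    for i in range(1,n):
        if st[i,4]>1500 and 300<c[i,0]<520 and 200<c[i,1]<400:
            m=(l==i); ys,xs=np.nonzero(m); k=xs.argmax(); b=ys.argmax(); print("area",st[i,4],"right",xs[k],int(np.median(ys[xs>=xs[k]-2])),"bottom",int(np.median(xs[ys>=ys[b]-2])),ys[b])
E
python3 - <<'E'
from h import *
for n in("p6","p7"):
    a=cv2.resize(cv2.imread(f"pics/{n}.png"),(120,90),interpolation=cv2.INTER_AREA); I=np.zeros((480,640,3),np.uint8); I[185:275,350:470]=a; barcorner(I)
S=cam("scene"); barcorner(S["pixels"]); go(-60,0,23)
for b in(-54,-37,-33,-29.5): print(b,np.round((proj(S,j2w(P,[[b+14,-25,28],[b-14,-25,28]]))-[350,185]+.5)*6-.5).tolist())
E
```

```text
area 2772 right 527 224 bottom 485 251
area 2268 right 461 269 bottom 440 287
area 7308 right 455 332 bottom 392 377
area 2736 right 527 224 bottom 485 251
area 2196 right 461 269 bottom 440 287
area 6768 right 461 323 bottom 401 371
area 2844 right 527 224 bottom 485 251
area 9360 right 485 329 bottom 410 365
jig [-54.5   1.4  21.3] need mm [-1.4 -5.5 -1.7] yawerr -0.0 rp [-3.1415  0.    ] F [-0.4 -0.4  0. ] gap 0.0 t 7.1
-54 [[421.0, 354.0], [358.0, 399.0]]
-37 [[459.0, 328.0], [396.0, 372.0]]
-33 [[468.0, 322.0], [405.0, 365.0]]
-29.5 [[475.0, 316.0], [413.0, 360.0]]
```

```bash
python3 -m inch '{"translation":[[0,0.02,0],[0,0,0],[0,0,0]],"roll":[0,0,0],"gripper":[1,1,1]}' | grep -E "posi|^force"; python3 -m inch '{"translation":[[0,0.01,0],[0,0,0],[0,0,0]],"roll":[0,0,0],"gripper":[1,1,1]}' | grep -E "posi|^force"
python3 -c "
from h import *
barcorner(cam('scene')['pixels'])"
```

```text
position: [590.0, 59.4, 21.6]
force: [-0.8, -0.7, 2.1]
position: [589.9, 59.7, 21.6]
force: [0.7, 0.1, 1.1]
area 2952 right 551 203 bottom 485 251
area 9108 right 485 329 bottom 410 365
```

```bash
python3 -m inch '{"translation":[[0,0.02,0],[0,0,0],[0,0,0]],"roll":[0,0,0],"gripper":[1,1,1]}' | grep -E "posi|^force"; 
python3 -c "
from h import *
barcorner(cam('scene')['pixels']);go(-60,0,23)"
```

```text
position: [589.6, 60.5, 21.6]
force: [1.0, -1.3, 2.1]
area 2844 right 533 218 bottom 485 251
area 9036 right 485 329 bottom 410 365
jig [-52.1   1.3  21.6] need mm [-1.3 -7.9 -1.4] yawerr 0.0 rp [-3.1412e+00  4.0000e-04] F [-0.5 -1.2  2.4] gap 0.1 t 8.1
```

The bar's corner has stopped moving while the fingers advance with slight force, so the bar is up against the toe. I'll back off, lift, open to about 62 mm and move over the tail.

```bash
python3 -m inch '{"translation":[[0,-0.06,0],[0,-0.03,0],[0,0,-0.3],[0,0,-0.5],[-0.02,0.3,0],[0,0.3,0],[0,0.16,0],[0,0,0],[0,0,0],[0,0,0],[0,0,0],[0,0,0]],"roll":[0,0,0,0,0,0,0,0,0,0,0,0],"gripper":[1,1,1,1,-0.45,-0.45,-0.45,-0.45,-0.45,-0.45,-0.45,-0.45]}'
python3 - <<'E'
from h import *
go(-16.5,0,40)
S=cam("scene");b=S["pixels"][170:275,350:470]; cv2.imwrite("pics/p8.png",cv2.resize(b,None,fx=5,fy=5,interpolation=3))
barcorner(S["pixels"])
E
```

```text
time_s: 9.3
position: [581.8, 92.8, 61.1]
eef_rot: [-3.142, -0.0, -2.883]
force: [-0.0, 0.8, -0.1]
finger_gap: 62.0
finger_force: 0.0
jig [-18.8   0.6  61.1] need mm [-0.6  2.3 21.1] yawerr -0.0006 rp [-3.1415e+00 -3.0000e-04] F [-0.   0.8 -0.1] gap 62.0 t 9.3
area 2808 right 527 224 bottom 485 251
area 8388 right 485 329 bottom 410 365
```

View pics/p8.png

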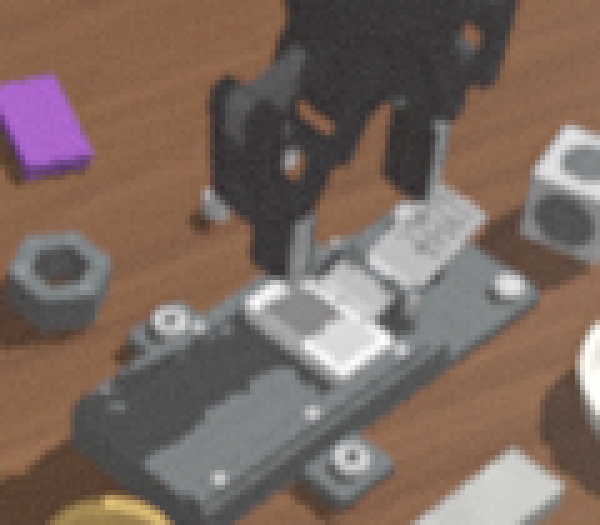

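The bar sits against the toe, the left finger is over the bed just behind the bar at about (298,278), and the right finger is over the tail at about (425,197). I'll check tip height and x from those pixels.

Run:
```python
from h import *
S=cam("scene")
for z in(60,66,72):
    print(z,np.round((proj(S,j2w(P,[[x,y,z] for x in(-49.8,12.2) for y in(-10.4,11.6)]))-[350,170]+.5)*5-.5).tolist())
c,s=np.cos(P[2]),np.sin(P[2])
```

```text
60 [[312.0, 301.0], [268.0, 269.0], [427.0, 222.0], [383.0, 192.0]]
66 [[313.0, 289.0], [269.0, 257.0], [429.0, 211.0], [385.0, 180.0]]
72 [[315.0, 278.0], [271.0, 246.0], [431.0, 199.0], [387.0, 168.0]]
```

```bash
python3 -m inch '{"translation":[[-0.01,0.03,0.3],[0,0,0.4],[0,0,0],[0,0,0],[0,0,0]],"roll":[0,0,0,0,0],"gripper":[-0.45,-0.45,-0.45,-0.45,-0.45]}'
for i in 1; do python3 -m inch '{"translation":[[0,0,0.08],[0,0,0],[0,0,0]],"roll":[0,0,0],"gripper":[-0.45,-0.45,-0.45]}' | grep -E "posi|^force"; done
python3 -m inch '{"translation":[[0,0,0.04],[0,0,0],[0,0,0]],"roll":[0,0,0],"gripper":[-0.45,-0.45,-0.45]}' | grep -E "posi|^force"
python3 -c "
from h import *
go(-17.5,0,12.5)"
```

```text
time_s: 9.9
position: [581.9, 94.9, 26.6]
eef_rot: [3.142, 0.0, -2.882]
force: [0.1, -0.7, 0.7]
finger_gap: 61.9
finger_force: 0.0
position: [582.8, 94.9, 23.2]
force: [0.0, -0.3, 2.5]
position: [582.8, 94.6, 21.0]
force: [0.8, -0.7, 4.0]
jig [-17.4  -0.9  21. ] need mm [ 0.9 -0.1  8.5] yawerr -0.0003 rp [-3.1408e+00  1.9000e-03] F [ 0.8 -0.7  4. ] gap 61.9 t 10.5
```

```bash
python3 -m inch '{"translation":[[0,0,0.08],[0,0,0],[0,0,0]],"roll":[0,0,0],"gripper":[-0.45,-0.45,-0.45]}' | grep -E "posi|^force"
python3 -m inch '{"translation":[[0,0,0.04],[0,0,0],[0,0,0]],"roll":[0,0,0],"gripper":[-0.45,-0.45,-0.45]}' | grep -E "posi|^force"
python3 -m inch '{"translation":[[0,0,0.03],[0,0,0],[0,0,0]],"roll":[0,0,0],"gripper":[-0.45,-0.45,-0.45]}' | grep -E "posi|^force"
```

```text
position: [583.1, 93.7, 17.8]
force: [0.7, -3.1, 7.2]
position: [583.2, 93.3, 16.9]
force: [-0.6, -4.3, 11.5]
position: [583.4, 93.4, 16.9]
force: [-2.7, -5.3, 16.3]
```

Run:
```python
from h import *
go(-17.5,0,12.5)
S=cam("scene");b=S["pixels"][185:275,350:470]; cv2.imwrite("pics/p9.png",cv2.resize(b,None,fx=6,fy=6,interpolation=3))
barcorner(S["pixels"])
for z in(22.5,26,28):
    print(z,np.round((proj(S,j2w(P,[[x,y,z] for x in(-49.8,12.2) for y in(-11.5,10.5)]))-[350,185]+.5)*6-.5).tolist())
print(np.round((proj(S,j2w(P,[[48,-13,22.5],[8,-13,22.5],[48,13,22.5],[-13,-13,31]]))-[350,185]+.5)*6-.5).tolist())
```

```text
jig [-18.7  -1.1  16.9] need mm [1.1 1.3 4.4] yawerr -0.0005 rp [-3.138e+00  2.900e-03] F [-2.7 -5.3 16.3] gap 62.0 t 11.4
area 4032 right 467 320 bottom 413 359
22.5 [[366.0, 358.0], [315.0, 319.0], [501.0, 264.0], [450.0, 227.0]]
26 [[367.0, 350.0], [315.0, 312.0], [503.0, 256.0], [451.0, 219.0]]
28 [[367.0, 346.0], [316.0, 307.0], [503.0, 251.0], [452.0, 215.0]]
[[580.0, 214.0], [496.0, 272.0], [520.0, 171.0], [453.0, 285.0]]
```

View pics/p9.png

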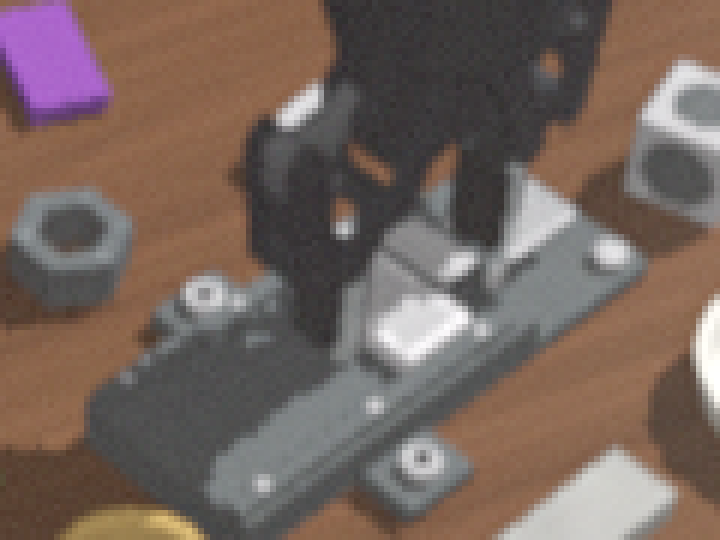

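The tail's near far-corner is at about (577,213) against a predicted (580,214) for fully down. The left finger's pad, at (360,358), stands on bed level behind the bar. I'll hold the tail down and push.

```bash
python3 -m inch '{"translation":[[0,0.08,0],[0,0.08,0],[0,0.08,0],[0,0,0],[0,0,0]],"roll":[0,0,0,0,0],"gripper":[-0.45,-0.45,-0.45,-0.45,-0.45]}'
python3 -c "
from h import *
go(0,0,16.9);barcorner(cam('scene')['pixels'])"
```

```text
time_s: 11.95
position: [582.6, 103.3, 17.0]
eef_rot: [-3.134, 0.006, -2.884]
force: [1.4, -8.5, 13.3]
finger_gap: 62.0
finger_force: 6.7
jig [-8.9 -2.9 17. ] need mm [ 2.9  8.9 -0. ] yawerr -0.0019 rp [-3.1335  0.0064] F [ 1.4 -8.5 13.3] gap 62.0 t 11.95
area 3744 right 485 329 bottom 419 359
```

```bash
python3 -m inch '{"translation":[[0.03,0.06,0],[0,0.06,0],[0,0,0],[0,0,0]],"roll":[0,0,0,0],"gripper":[-0.45,-0.45,-0.45,-0.45]}'
python3 -c "
from h import *
go(0,0,16.9);barcorner(cam('scene')['pixels'])"
```

```text
time_s: 12.4
position: [580.1, 109.1, 16.9]
eef_rot: [-3.134, 0.008, -2.884]
force: [2.3, -7.3, 12.2]
finger_gap: 62.1
finger_force: 6.1
jig [-2.7 -2.  16.9] need mm [ 2.   2.7 -0. ] yawerr -0.002 rp [-3.134   0.0076] F [ 2.3 -7.3 12.2] gap 62.1 t 12.4
area 3708 right 491 302 bottom 431 347
```

```bash
python3 -m inch '{"translation":[[0.03,0.04,0],[0,0.02,0],[0,0,0],[0,0,0]],"roll":[0,0,0,0],"gripper":[-0.45,-0.45,-0.45,-0.45]}' | grep -E "posi|^force|finger"
python3 -m inch '{"translation":[[0,0.02,0],[0,0,0],[0,0,0]],"roll":[0,0,0],"gripper":[-0.45,-0.45,-0.45]}' | grep -E "posi|^force|finger"
python3 -m inch '{"translation":[[0,0.02,0],[0,0,0],[0,0,0]],"roll":[0,0,0],"gripper":[-0.45,-0.45,-0.45]}' | grep -E "posi|^force|finger"
python3 -c "
from h import *
go(0,0,16.9);barcorner(cam('scene')['pixels'])"
```

```text
position: [578.4, 111.7, 16.9]
force: [2.6, -7.2, 12.1]
finger_gap: 61.9
finger_force: 5.8
position: [578.2, 112.0, 16.9]
force: [2.8, -8.8, 10.2]
finger_gap: 62.2
finger_force: 6.6
position: [578.3, 112.1, 17.0]
force: [3.4, -10.6, 10.8]
finger_gap: 61.6
finger_force: 7.8
jig [ 0.7 -1.  17. ] need mm [ 1.  -0.7  0.1] yawerr -0.0027 rp [-3.1308  0.0085] F [  3.4 -10.6  10.8] gap 61.6 t 13.45
area 2880 right 497 296 bottom 437 341
```

```bash
python3 -m inch '{"translation":[[0,0.04,0],[0,0.02,0],[0,0,0],[0,0,0]],"roll":[0,0,0,0],"gripper":[-0.45,-0.45,-0.45,-0.45]}' | grep -E "posi|^force|finger"
python3 - <<'E'
from h import *
S=cam("scene");b=S["pixels"][185:275,350:470]; cv2.imwrite("pics/p10.png",cv2.resize(b,None,fx=6,fy=6,interpolation=3))
go(0,0,16.9);barcorner(S['pixels'])
E
```

```text
position: [578.3, 112.2, 17.2]
force: [4.7, -17.5, 10.7]
finger_gap: 61.6
finger_force: 10.4
jig [ 0.8 -1.  17.2] need mm [ 1.  -0.8  0.3] yawerr -0.0041 rp [-3.125   0.0084] F [  5.1 -16.4  11.1] gap 62.2 t 13.95
area 2880 right 497 296 bottom 437 341
```

The push stalls hard at TCP jig x ≈ 0.8, where home is predicted at 0, so the bar is home. I'll ease back off the bar with the tail still held, then lift.

```bash
python3 -m inch '{"translation":[[0,-0.06,0],[0,-0.06,0],[0,-0.06,0],[0,0,0],[0,0,0]],"roll":[0,0,0,0,0],"gripper":[-0.45,-0.45,-0.45,-0.45,-0.45]}' | grep -E "posi|^force|finger"
python3 -c "
from h import *
go(0,0,16.9);barcorner(cam('scene')['pixels'])"
```

```text
position: [578.3, 112.0, 16.5]
force: [1.7, 0.6, 10.9]
finger_gap: 62.0
finger_force: 5.5
jig [ 0.5 -1.  16.5] need mm [ 1.  -0.5 -0.4] yawerr 0.0001 rp [3.1399 0.0089] F [ 1.7  0.6 10.9] gap 62.0 t 14.45
area 2916 right 497 296 bottom 437 341
```

```bash
python3 -m inch '{"translation":[[0,-0.06,0],[0,-0.04,0],[0,0,0],[0,0,0]],"roll":[0,0,0,0],"gripper":[-0.45,-0.45,-0.45,-0.45]}' | grep -E "posi|^force|finger"
python3 -c "
from h import *
go(0,0,16.9);barcorner(cam('scene')['pixels'])"
```

```text
position: [578.3, 109.9, 16.3]
force: [0.4, 6.5, 12.0]
finger_gap: 61.8
finger_force: 6.0
jig [-1.5 -0.4 16.3] need mm [ 0.4  1.5 -0.6] yawerr 0.002 rp [3.1342 0.0079] F [ 0.4  6.5 12. ] gap 61.8 t 14.9
area 2988 right 497 296 bottom 437 341
```

```bash
python3 -m inch '{"translation":[[0,0,-0.06],[0,0,-0.08],[0,0,-0.1],[0,0,-0.1],[0,0,-0.2],[0,0,-0.5],[0,0,-1],[0,0,-1],[0,-0.8,-0.5],[0,-0.8,0],[0,-0.8,0],[0,-0.8,0],[0,-0.8,0],[0,-0.8,0],[0,-0.8,0],[0,0,0],[0,0,0],[0,0,0]],"roll":[0,0,0,0,0,0,0,0,0,0,0,0,0,0,0,0,0,0],"gripper":[-0.45,-0.45,-0.45,-0.45,-0.45,-0.45,-0.45,-0.45,-0.45,-0.45,-0.45,-0.45,-0.45,-0.45,-0.45,-0.45,-0.45,-0.45]}'
python3 - <<'E'
from h import *
S=cam("scene");T=cam("top")
a=cv2.resize(T["pixels"][180:290,135:325],(570,330),interpolation=3); b=cv2.resize(S["pixels"][200:265,380:470],(374,270),interpolation=3)
c=np.zeros((600,600,3),np.uint8); c[:330]=0; c[:330,:570]=a; c[330:,:374]=b; cv2.imwrite("pics/p11.png",c); barcorner(S["pixels"])
E
```

```text
time_s: 16.75
position: [647.2, -164.2, 189.8]
eef_rot: [3.141, -0.001, -2.882]
force: [0.4, -0.2, 0.0]
finger_gap: 61.8
finger_force: 0.0
area 6768 right 575 191 bottom 500 251
area 10224 right 497 296 bottom 437 341
```

View pics/p11.png

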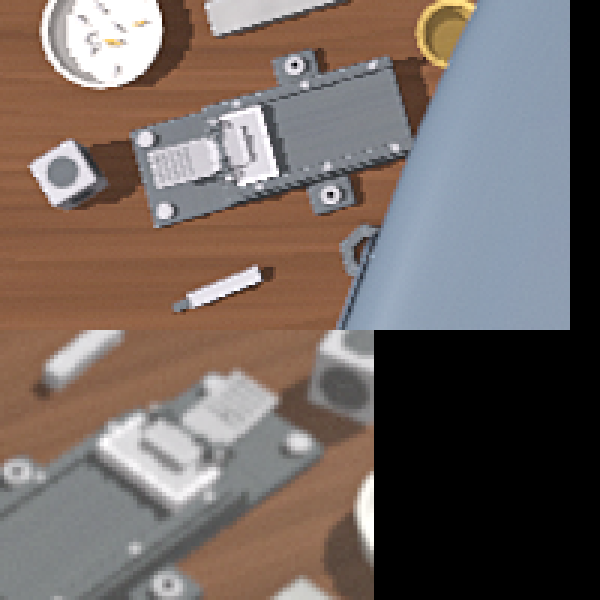

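The bar lies under the toe, with its rear edge running from (265,107) to (280,180) in the top crop. The clip is resting on it and the neighbours haven't moved. I'll check the rear edge is at x = -31 before handing in.

Run:
```python
from h import *
T=cam("top");c,s=np.cos(P[2]),np.sin(P[2])
for q in((265,107),(280,180)):
    w=ray(T,((q[0]+.5)/3-.5+135,(q[1]+.5)/3-.5+180),28);e=w[:2]-P[:2];print(np.round([c*e[0]+s*e[1],-s*e[0]+c*e[1]],1))
```

```text
[-32.9 -23.1]
[-29.8  28.2]
```

```bash
python3 -c "
from station import arm
print(arm.close_job())"
```

```text
the job is handed in; nothing more can be done
None
```

The bar is home against the end stop (rear edge measured at jig x ≈ -31.4 mm, target -31), the clip has come down on it, the hand is clear, and the job was handed in at about 17 s.

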